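# Roll the blue canister up the drying ramp

### The job

Two steel instrument canisters lie at the foot of the two-lane drying ramp on the counter. With the fingertips, push the one with the blue band slowly up its lane, over the crest at the top and into its seat against the blue stop, never picking it up and never letting it roll freely on the slope, then leave it resting there. Leave the yellow-banded canister and everything else on the counter alone.

Things in the scene. Friction and masses are not known exactly. Their poses are not given: they have to be found in the camera images.
- rack: Fixed two-lane ramp, white deck, aluminium rails, 340 mm long, 224 wide. Origin on the counter under its middle; x level, uphill along the lanes; y across; z up. Lane centres at y +54 and -54 mm. Each lane is 100 mm wide between 8 mm thick rails standing 10 to 14 mm above the deck. Blue foot ledge x -178 to -170 mm, top z 18 mm; level landing x -170 to -70 mm, deck z 8 mm.
- slope_foot (a point): Foot of the slope, where the landing ends: rack x -70, y 0, z 8 mm. From here the deck climbs at 7 degrees to the crest. Axes as the rack.
- crest (a point): Crest, top edge of the slope: rack x 110, y 0, z 30 mm. Beyond it the grey seat bed lies 4 mm lower and dips 3 degrees towards the stop, so that a canister stays there by itself.
- stop (a point): On the face of the blue stop wall across both lanes: rack x 152, y 0, z 50 mm; the wall's top is at z 62 mm. A canister seated against the stop has its centre at rack x 127, z 50 mm.
- blue_canister: Steel canister with a 34 mm wide blue band, to be pushed: solid cylinder 50 mm in diameter, 90 mm long, 0.25 to 0.5 kg, lying across one of the two lanes on the landing, centre at rack x -135 to -95 mm, z 33. Origin at its centre; y = its long axis (parallel to rack y, either way round); x and z turn as it rolls. Smooth polished steel, rolls easily.
- yellow_canister: The same canister with a yellow band, lying on the landing of the other lane; must stay. Origin at its centre, y = its long axis.
- cup: Green plastic cup, 66 mm across, 70 mm high, standing beyond the stop end of the ramp. Origin at the centre of its underside.
- brush: White-handled cleaning brush, 170 mm long, lying along the far side of the ramp. Origin under its middle.
- jug: White plastic bottle with blue cap, 110 mm across, 210 mm high. Origin at the centre of its underside.
- tub: Blue plastic tub, 150 mm across, 75 mm high. Origin at the centre of its underside.
- bowl: Steel bowl, 120 mm across, 45 mm high. Origin at the centre of its underside.
- jar: Amber jar with white lid, 60 mm across, 85 mm high. Origin at the centre of its underside.

How it is judged:
On the way, in this order (a step that is already met when the one before it is completed fails the run):
1. the blue canister is half way up the slope, lying on it and pushed by the fingers (x of blue_canister in the frame of rack between 0.01 and 0.1 m and z of blue_canister in the frame of rack below 0.06 m and contact force between the fingers and blue_canister above 0.05 N).
2. the blue canister is in its seat against the stop (x of blue_canister in the frame of rack above 0.122 m and z of blue_canister in the frame of rack below 0.055 m), for 0.2 s.
At the end, for the whole second after the job is handed in: The blue-banded canister lies at rest in the seat of its lane, its centre within 5 mm of the fully seated position (rack x 127, z 50 mm) and its axis across the lane within 0.1 rad; the yellow canister and the other loose things are within 20 mm of where they began (all of step 2 and x of blue_canister in the frame of rack below 0.132 m and z of blue_canister in the frame of rack above 0.045 m and y of blue_canister in the frame of rack between -0.07 and 0.07 m and angle between the y axis of blue_canister and the y axis of rack, either way round below 0.1 rad and linear speed of blue_canister below 0.01 m/s and distance of each of yellow_canister, cup, brush, jug, tub, bowl, jar from where it was at the start of the episode below 0.02 m); the robot touches nothing.
It fails at once if the blue canister rolls freely on the slope (faster than 0.12 m/s with no finger touching it) (x of blue_canister in the frame of rack between -0.06 and 0.105 m and contact force between the fingers and blue_canister below 0.01 N and linear speed of blue_canister above 0.12 m/s).
It fails at once if the blue canister is lifted off the deck (by more than about 10 mm) (z of blue_canister in the frame of rack above 0.067 m or (x of blue_canister in the frame of rack below 0.02 m and z of blue_canister in the frame of rack above 0.055 m) or (x of blue_canister in the frame of rack below -0.07 m and z of blue_canister in the frame of rack above 0.044 m)).
It fails at once if the yellow canister is moved by more than 20 mm (distance of yellow_canister from where it was at the start of the episode above 0.02 m).
It fails at once if another thing on the counter is moved by more than 20 mm (distance of any of cup, brush, jug, tub, bowl, jar from where it was at the start of the episode above 0.02 m).
It also fails if it takes over 35 s, if anything falls off the work surface, if the arm or the gripper's body presses on something with over 40 N, if the wrist force passes 120 N, or if a joint passes its speed limit or range.

### The arm

A 6-joint arm with a two-finger parallel gripper is mounted at the origin on the work surface. World frame = base frame: x ahead of the robot, y to its left, z up, the work surface at z = 0. Lengths are in m, angles in rad, forces in N, time in s.
With the tool pointing down it reaches from about 0.275 to 0.975 m from the base axis. Payload 8.4 kg.
Tool frame: the origin (TCP) lies at the centre of the arm's flange, where the gripper is bolted on; the fingertips stand 190 mm ahead of it and the grasp point (between the pads) lies 171 mm ahead of it; z points along the fingers, y is the direction in which the jaws open and shut (so a half turn about z gives the same grasp; the last joint's range is limited). The gripper opens to 92 mm and grips with 3 to 60 N. Pads are 20 mm wide; open, the fingers measure 128 mm over their backs; the gripper's body (75 mm by 189 mm) begins 69 mm behind the grasp point.
Start: joints at [1.234, 0.353, 1.633, -0, 1.155, -0.002], TCP at [0.205, 0.59, 0.405] pointing down, gripper open.
Joint ranges: [-2.63, 2.63], [-0.92, 2.1], [0.06, 2.66], [-1.3, 4.44], [0, 2.69], [-3.02, 3.02]. Speed limits (rad/s): [2.22, 2.22, 2.79, 3.14, 3.14, 3.14].

### API

Orientations are given as a unit quaternion [x, y, z, w].
In Python, from workcell import telemetry, optics, manip gives the robot as it stands.
- The arm moves only by the tool servo_tool, never from a script. Its argument "series" is a list of rows, each a list of 3 entries, a list of its own where there are three numbers: the opening in per cent of the stroke, from 0 (shut) to 100 (fully open), then the shift along the tool's x, y, z in mm, then the turn about the tool's z in degrees. In form: [[grip, [dx, dy, dz], turn], ...]. A call has exactly 5 rows; each row is the pose to reach, as a shift and turn from the pose commanded when the call began, along the tool's axes at that moment; what a row does not reach only later rows make up. A row lasts 1/10 s, in which the tool goes at most 50 mm and 8.59 degrees, less where a joint would pass 70% of its speed; a pose out of reach is approached as far as the arm can. A call with a gripper value outside its range is refused whole. The fingers move at their own pace and stop on an object; "squeeze" is the grip in N (left out, the last holds). Time passes only in rows, so rows that repeat a pose let the fingers close, or fill a call up. It gives the time, the measured TCP pose, the force and the opening at its end, in the units of the state.
- telemetry.observe(): the state, without advancing time (a new reading comes with each control period).
- optics.read_camera(name): name is "side" or "top"; returns a dict with "pixels" (420x560x3 uint8, red, green, blue), "range_z" (420x560 float32, m along the optical axis (not along the pixel's ray), 0 where there is no reading), "fov_y" (degrees; the focal length in pixels is half the picture's height over the tangent of half this angle, whatever the lens; pixels are square), "cx", "cy" (the principal point, pixels), "world_from_camera" (4x4, takes a point from camera to world coordinates). Camera axes: x right, y up, looking along -z (the intrinsics and any distortion apply to the point x, -y, -z); pixel columns grow to the right and rows downward; lengths in m; the calibration is good to about 2 mm. A picture is of the moment at which its call begins.
- manip.finish_job(): hands the job in, once; it reports no verdict.
The state is a dict: "time": time; "qpos": joint angles; "qvel": joint speeds; "joint_torque": joint torques, N m; "eef_pos": TCP position; "eef_rot": TCP orientation; "wrist_force": force on the tool from outside, world axes, zero at the start; "wrist_torque": the same for the moment, N m; "gripper_width": opening from 0.0 (shut) to 1.0 (fully open).
Only numpy, scipy, OpenCV 4.12 (cv2) and the standard library are available. Lean on these libraries where they do the work, as an engineer would, in place of code of your own. Each camera call takes 0.05 s, during which the arm holds its last target.

## Working session

There is one attempt and no reset: what is moved stays moved. The work goes in short steps, Python scripts to look and compute and a tool call to move; the robot and the scene stay as the last step left them, time stands still between calls to the robot, and variables do not carry over. Pictures are saved under pics/ and viewed, and the job is handed in when it is done.

Besides the shell and the picture viewer there is one more tool, called after "Call:" as name(argument=value, ...) on one line, values as JSON. servo_tool: Moves the arm, as the interface text tells. Its arguments: {"type":"object","properties":{"series":{"type":"array","items":{"type":"array"}},"squeeze":{"type":"number"}},"required":["series"]}

```bash
mkdir -p pics; ls
python3 - <<'E'
from workcell import telemetry, optics, manip
import cv2,numpy as np
print(telemetry.observe())
for n in("side","top"):
    c=optics.read_camera(n)
    cv2.imwrite(f"pics/{n}0.png",c["pixels"][:,:,::-1]); np.savez(f"{n}0.npz",**c)
    print(n,{k:v for k,v in c.items() if k not in("pixels","range_z")})
E
```

```text
pics
{'time': 0.0, 'qpos': array([ 1.23363734e+00,  3.53618625e-01,  1.63414087e+00,  1.97819726e-05,
        1.15517698e+00, -2.41099109e-03]), 'qvel': array([-0.00029304, -0.00077232, -0.00013229, -0.00136355, -0.0003474 ,
       -0.00032707]), 'joint_torque': array([ 6.38879396e-05, -5.93832672e+01, -3.34225488e+01,  6.96115941e-02,
        2.32528331e-02, -1.52031366e-04]), 'eef_pos': array([0.20525703, 0.59008291, 0.40397907]), 'eef_rot': array([ 1.66597528e-01,  9.86024752e-01, -6.60718781e-04, -1.22448863e-04]), 'wrist_force': array([-0.21529996, -0.50346124, -0.67552627]), 'wrist_torque': array([0.01901502, 0.01013596, 0.04297441]), 'gripper_width': 1.000069105409278}
side {'fov_y': 57.63656446953615, 'cx': 278.1638080865231, 'cy': 207.76175242498888, 'world_from_camera': array([[-0.99576223,  0.06551827, -0.06453633,  0.5126183 ],
       [-0.0913783 , -0.62573184,  0.77466746,  0.89473172],
       [ 0.01037244,  0.77728182,  0.62906708,  0.75130245],
       [ 0.        ,  0.        ,  0.        ,  1.        ]])}
top {'fov_y': 47.58717480690041, 'cx': 281.4208647431138, 'cy': 209.75074295764767, 'world_from_camera': array([[ 2.35112172e-02,  9.83096857e-01, -1.81570352e-01,
         3.24141025e-01],
       [-9.99722572e-01,  2.28631587e-02, -5.66169040e-03,
         2.61592424e-02],
       [-1.41471826e-03,  1.81653093e-01,  9.83361659e-01,
         1.48591161e+00],
       [ 0.00000000e+00,  0.00000000e+00,  0.00000000e+00,
         1.00000000e+00]])}
```

View pics/side0.png

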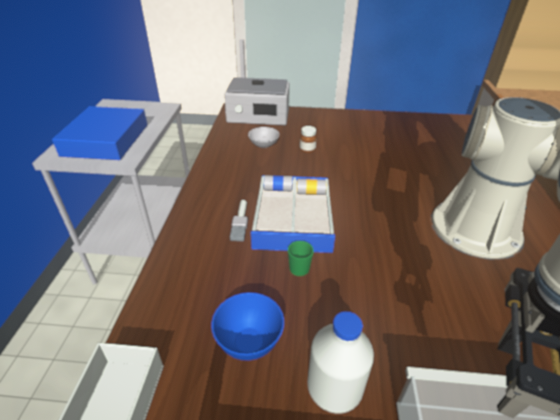

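View pics/top0.png

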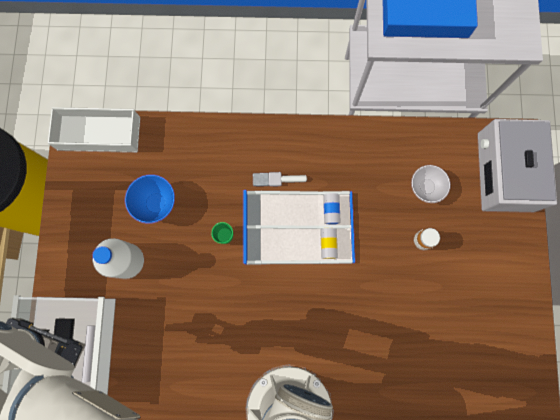

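The side view shows the ramp at about (255–333, 178–250), with the blue stop nearest this camera and the green cup just beyond it. In the top view the rack spans columns 243–354 and rows 191–264. The stop is on the left (+y world), the blue canister is at about (332, 208) in the far lane and the yellow one at about (329, 242).

```bash
cat > h.py <<'E'
import numpy as np,cv2
def cloud(c):
    H,W=c["range_z"].shape; f=H/2/np.tan(np.radians(float(c["fov_y"]))/2)
    u,v=np.meshgrid(np.arange(W),np.arange(H)); z=c["range_z"]
    P=np.stack([(u-float(c["cx"]))/f*z,-(v-float(c["cy"]))/f*z,-z],-1)
    T=c["world_from_camera"]; return P@T[:3,:3].T+T[:3,3]
def proj(c,p):
    T=c["world_from_camera"];q=(np.atleast_2d(p)-T[:3,3])@T[:3,:3];f=210/np.tan(np.radians(float(c["fov_y"]))/2)
    return np.c_[q[:,0]/-q[:,2]*f+float(c["cx"]),-q[:,1]/-q[:,2]*f+float(c["cy"])]
E
python3 - <<'E'
from h import *
for n in("top","side"):
    c=dict(np.load(n+"0.npz")); P=cloud(c)
    print(n)
    hsv=cv2.cvtColor(c["pixels"],cv2.COLOR_RGB2HSV)
    ok=c["range_z"]>0
    roi=ok&(P[...,0]>.4)&(P[...,0]<.8)&(P[...,1]>-.3)&(P[...,1]<.3)
    tab=roi&(abs(P[...,2])<.006); print("table z",P[...,2][tab].mean(),P[...,2][tab].std(), ok.mean())
    for nm,lo,hi in(("blue",(100,120,60),(130,255,255)),("yellow",(20,120,100),(35,255,255)),("green",(50,100,30),(85,255,255))):
        m=(cv2.inRange(hsv,lo,hi)>0)&roi&(P[...,2]<.2)
        k,l,s,ce=cv2.connectedComponentsWithStats(m.astype(np.uint8))
        for i in range(1,k):
            if s[i,4]>15:
                q=P[l==i];print(nm,s[i],"med",np.median(q,0).round(4),"lo",np.percentile(q,3,axis=0).round(4),"hi",np.percentile(q,97,axis=0).round(4))
    # deck: white pixels
    m=roi&(P[...,2]>.006)&(P[...,2]<.08)&(P[...,0]>.45)&(P[...,0]<.72)&(P[...,1]<.17)&(P[...,1]>-.24)
    r=cv2.minAreaRect(P[m][:,:2].astype(np.float32)); print(r)
E
```

```text
top
table z -2.9863437283389263e-05 0.002835433395518868 0.9961734693877551
blue [243 190   4  74 263] med [0.5342 0.1442 0.0612] lo [0.4299 0.1372 0.0545] hi [0.6362 0.1521 0.0665]
blue [350 191   5  72 172] med [ 0.5456 -0.1861  0.0179] lo [ 0.4438 -0.1922  0.0114] hi [ 0.6503 -0.18    0.0246]
blue [324 203  16  11 150] med [ 0.5991 -0.1167  0.0539] lo [ 0.5846 -0.139   0.0408] hi [ 0.6135 -0.0968  0.0628]
yellow [321 237  16  12 169] med [ 0.4924 -0.111   0.054 ] lo [ 0.4775 -0.1334  0.0409] hi [ 0.5075 -0.0885  0.0613]
green [211 222  22  22 374] med [0.5183 0.2166 0.0212] lo [ 4.839e-01  1.840e-01 -4.000e-04] hi [0.5406 0.2404 0.0727]
((0.5846311450004578, -0.03413185477256775), (0.26962876319885254, 0.4063011705875397), 0.10509328544139862)
side
table z -0.0009674235190090062 0.0015898974721862756 0.9959481292517007
blue [273 176  10  14 127] med [ 0.599  -0.0999  0.0461] lo [ 0.5847 -0.1217  0.0244] hi [ 0.6124 -0.0923  0.058 ]
blue [296 177  19   2  22] med [ 0.5175 -0.1865  0.0157] lo [ 0.4839 -0.1903  0.0126] hi [ 0.5408 -0.1799  0.0192]
blue [ 251  231   84   22 1241] med [0.552  0.1508 0.039 ] lo [0.4304 0.1451 0.0027] hi [0.6412 0.1559 0.0618]
yellow [306 180  11  14 132] med [ 0.4913 -0.0914  0.0464] lo [ 0.4772 -0.1115  0.0224] hi [ 0.5051 -0.0836  0.0583]
green [288 241  25  35 676] med [0.5124 0.2287 0.0458] lo [0.4869 0.1844 0.0055] hi [0.5383 0.244  0.0696]
((0.5834959745407104, -0.018169671297073364), (0.26678788661956787, 0.3543034493923187), 0.005072297062724829)
```

Run:
```python
from h import *
for n,b in(("top",(225,360,165,280)),("side",(225,350,160,285))):
    c=np.load(n+"0.npz")["pixels"][b[2]:b[3],b[0]:b[1],::-1]
    cv2.imwrite(f"pics/{n}0z.png",cv2.resize(c,None,fx=4.6,fy=4.6,interpolation=cv2.INTER_NEAREST))
```

```text
(no output)
```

View pics/top0z.png

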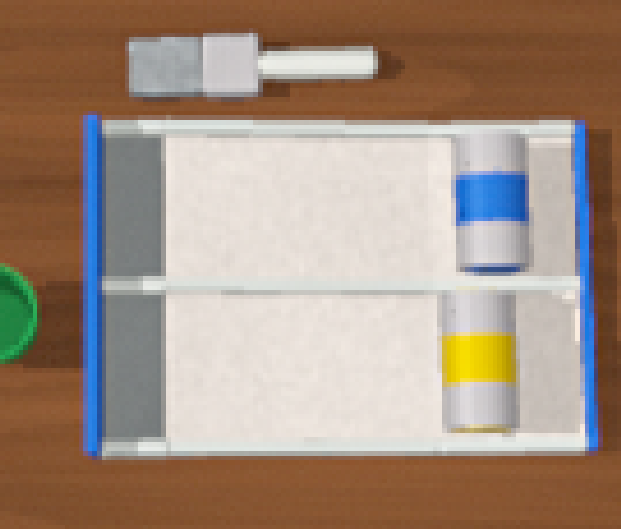

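Run:
```python
from h import *
from scipy.optimize import least_squares
segs=[]
for n in("top","side"):
    c=dict(np.load(n+"0.npz")); P=cloud(c)
    hsv=cv2.cvtColor(c["pixels"],cv2.COLOR_RGB2HSV)
    m=(cv2.inRange(hsv,(100,120,60),(130,255,255))>0)&(P[...,0]>.4)&(P[...,0]<.68)
    for nm,mm,zt in(("stop",m&(P[...,1]>.13)&(P[...,1]<.17)&(P[...,2]>.055),.062),("foot",m&(P[...,1]<-.175)&(P[...,1]>-.2)&(P[...,2]>.01),.018)):
        # pixel ray onto known top plane
        v,u=np.nonzero(mm); f=210/np.tan(np.radians(float(c["fov_y"]))/2);T=c["world_from_camera"]
        d=np.c_[(u-c["cx"])/f,-(v-c["cy"])/f,-np.ones(len(u))]@T[:3,:3].T; s=(zt-T[2,3])/d[:,2]; Q=T[:3,3]+d*s[:,None]
        k=np.polyfit(Q[:,0],Q[:,1],1); print(n,nm,len(u),"slope deg",np.degrees(np.arctan(k[0])),"ends x",Q[:,0].min(),Q[:,0].max(),"y at x=.54",np.polyval(k,.54),"spread",(Q[:,1]-np.polyval(k,Q[:,0])).min(),(Q[:,1]-np.polyval(k,Q[:,0])).max())
    # canister: band axis and body
    for nm,lo,hi,cx in(("blue",(100,120,60),(130,255,255),.599),("yellow",(20,120,100),(35,255,255),.492)):
        mm=(cv2.inRange(hsv,lo,hi)>0)&(abs(P[...,0]-cx)<.03)&(abs(P[...,1]+.11)<.05)
        q=P[mm]
        def res(p): # cylinder axis at z=.033 thru (cx, p0), yaw p1
            n_=np.array([-np.sin(p[1]),np.cos(p[1])]) # perpendicular
            d=(q[:,:2]-[cx,p[0]])@n_; return np.hypot(d,q[:,2]-.033-p[2])-.025
        r=least_squares(res,[-.11,0,0],loss="soft_l1",f_scale=.002); print(n,nm,"axis y",r.x[0],"yaw deg",np.degrees(r.x[1]),"dz",r.x[2],"rms",np.sqrt(np.mean(r.fun**2)))
```

```text
top stop 253 slope deg 2.2598088196117367 ends x 0.4261592285152025 0.6459853175462806 y at x=.54 0.14451257831391404 spread -0.0043762172451612125 0.005084218835921389
top foot 170 slope deg 2.1864512903854165 ends x 0.43714860680425555 0.6604574010188208 y at x=.54 -0.185993484044332 spread -0.003908326259686068 0.0038908791704456436
top blue axis y -0.12012174485309152 yaw deg -0.32967625747969365 dz -0.00012081092886334823 rms 0.0024431753435346054
top yellow axis y -0.11236992726882485 yaw deg 0.683150576372921 dz -5.984139405166884e-05 rms 0.0026233940234034036
side stop 261 slope deg 2.065303018602493 ends x 0.4260266189410564 0.6458171912794736 y at x=.54 0.15249338164313772 spread -0.006358402418200654 0.007860468113910501
side foot 30 slope deg 3.1656440623867557 ends x 0.4480675556923397 0.5427908893715586 y at x=.54 -0.1800392619574351 spread -0.003164526708436144 0.005800408369682347
side blue axis y -0.11926071139783027 yaw deg 3.8371380660561663 dz -0.0007457573696818849 rms 0.00179149023744776
side yellow axis y -0.11112226578065393 yaw deg 2.0834056083810615 dz -0.0004940609974771016 rms 0.0018493568884189251
```

Rack pose from the top view: centre (0.542, −0.012), uphill direction (−0.038, 0.999). The stop strip then falls at rack x 0.156, which fits the given sizes. The blue canister is at rack x ≈ −0.110, y ≈ −0.053. I'll raise the arm and turn first.

Call:
servo_tool(series=[[40,[0,0,-40],8],[40,[0,0,-80],16],[40,[-20,-20,-100],24],[40,[-50,-50,-100],32],[40,[-85,-80,-100],40]], squeeze=20)

```text
time: 0.6
eef_pos: [0.2593, 0.486, 0.5051]
eef_rot: [0.496, 0.869, 0.0, -0.0]
wrist_force: [0.6, -0.5, 0.3]
gripper_width: 0.586
```

Call:
servo_tool(series=[[40,[-40,-2,0],6],[40,[-80,-4,0],12],[40,[-125,-6,0],18],[40,[-170,-9,0],24],[40,[-215,-11,0],28.3]])

```text
time: 1.1
eef_pos: [0.3603, 0.2948, 0.5045]
eef_rot: [0.693, 0.721, -0.0, 0.0]
wrist_force: [1.3, 1.3, -0.4]
gripper_width: 0.401
```

Call:
servo_tool(series=[[40,[-40,19,0],0],[40,[-80,38,0],0],[40,[-120,57,0],0],[40,[-160,76,0],0],[40,[-200,95,0],0]])

```text
time: 1.6
eef_pos: [0.4641, 0.0991, 0.5046]
eef_rot: [0.691, 0.722, -0.0, -0.0]
wrist_force: [0.3, 0.8, 0.7]
gripper_width: 0.4
```

Call:
servo_tool(series=[[40,[-40,19,0],0],[40,[-80,38,20],0],[40,[-120,57,50],0],[40,[-160,76,80],0],[40,[-200,95,110],0]])

```text
time: 2.1
eef_pos: [0.5637, -0.0888, 0.3993]
eef_rot: [0.692, 0.722, 0.0, -0.0]
wrist_force: [1.7, 0.0, 0.5]
gripper_width: 0.399
```

Call:
servo_tool(series=[[40,[-35,15,10],0],[40,[-71,32,20],0],[40,[-71,32,40],0],[40,[-71,32,60],0],[40,[-71,32,60],0]])

```text
time: 2.6
eef_pos: [0.5974, -0.1567, 0.3374]
eef_rot: [0.692, 0.722, -0.001, -0.002]
wrist_force: [-0.3, 0.5, -0.4]
gripper_width: 0.399
```

Run:
```python
from workcell import telemetry, optics
from h import *
c=optics.read_camera("side"); s=telemetry.observe(); print(s["eef_pos"],s["eef_rot"],s["wrist_force"])
a=c["pixels"][130:270,200:360,::-1]; cv2.imwrite("pics/side1z.png",cv2.resize(a,None,fx=4.2,fy=4.2,interpolation=cv2.INTER_CUBIC))
R0=np.array([.5421,-.0118]);e=np.array([-.0384,.9993]);l=np.array([-e[1],e[0]])
d=s["eef_pos"][:2]-R0;print("rack",d@e,d@l,"tip z",s["eef_pos"][2]-.19)
```

```text
[ 0.59790873 -0.1565735   0.33918148] [ 0.6914675   0.7224056  -0.0008164  -0.00147394] [-0.11512547  0.29912447  0.65356398]
rack -0.14681521433668887 -0.050210365008613714 tip z 0.1491814830668346
```

View pics/side1z.png

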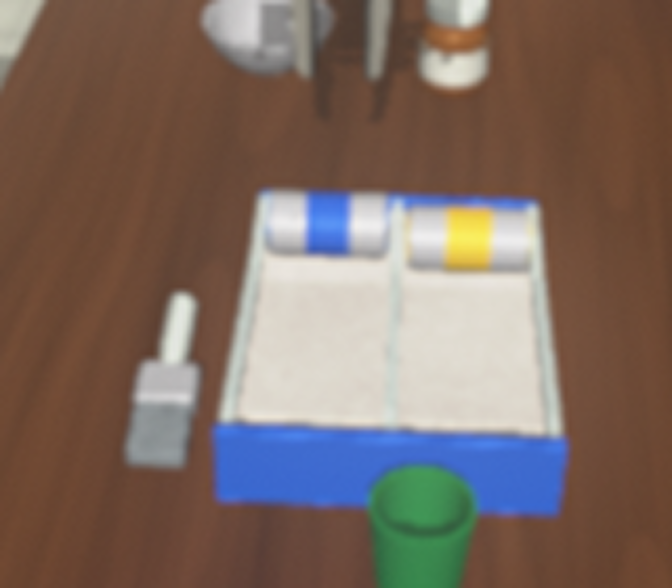

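The fingers, at zoomed (302–378, 75), are above and behind the blue canister and line up with its lane. Next I'll back off slightly and descend.

Call:
servo_tool(series=[[40,[-8,1,0],0],[40,[-13,2,20],0],[40,[-13,2,45],0],[40,[-13,2,70],0],[40,[-13,2,80],0]])

```text
time: 3.15
eef_pos: [0.6009, -0.1696, 0.2598]
eef_rot: [0.691, 0.723, -0.0, -0.0]
wrist_force: [-0.5, 0.7, -1.1]
gripper_width: 0.398
```

Call:
servo_tool(series=[[40,[0,0,12],0],[40,[0,0,24],0],[40,[0,0,36],0],[40,[0,0,45],0],[40,[0,0,45],0]])

```text
time: 3.65
eef_pos: [0.6006, -0.1694, 0.2143]
eef_rot: [0.691, 0.722, -0.0, -0.001]
wrist_force: [-0.8, 0.7, -0.2]
gripper_width: 0.402
```

```bash
cat > look.py <<'E'
import sys
from workcell import telemetry, optics
from h import *
n=sys.argv[1]
R0=np.array([.5421,-.0118]);e=np.array([-.0384,.9993]);l=np.array([-e[1],e[0]])
s=telemetry.observe(); d=s["eef_pos"][:2]-R0;print("t",s["time"],"rack",(d@e).round(4),(d@l).round(4),"tip z",s["eef_pos"][2].round(4)-.19,"F",s["wrist_force"].round(2),"rot",s["eef_rot"].round(4))
for nm in("side","top"):
    c=optics.read_camera(nm); P=cloud(c)
    b=(130,270,200,360) if nm=="side" else(150,280,200,370)
    a=c["pixels"][b[0]:b[1],b[2]:b[3],::-1]; cv2.imwrite(f"pics/{nm}{n}z.png",cv2.resize(a,None,fx=4.2,fy=4.2,interpolation=cv2.INTER_CUBIC))
    hsv=cv2.cvtColor(c["pixels"],cv2.COLOR_RGB2HSV)
    for k,lo,hi in(("blue",(100,120,60),(130,255,255)),("yellow",(20,120,100),(35,255,255))):
        dx=(P[...,:2]-R0)@e; dy=(P[...,:2]-R0)@l
        m=(cv2.inRange(hsv,lo,hi)>0)&(abs(dx)<.145)&(abs(dy)<.1)&(P[...,2]>.025)&(P[...,2]<.09)
        if m.sum()>10:print(nm,k,m.sum(),"x %.4f..%.4f y %.4f top z %.4f"%(*np.percentile(dx[m],[3,97]),np.median(dy[m]),np.percentile(P[...,2][m],95)))
E
python3 look.py 2
```

```text
t 3.65 rack -0.1597 -0.0524 tip z 0.02429999999999999 F [-0.85  0.67 -0.16] rot [ 6.914e-01  7.225e-01 -5.000e-04 -8.000e-04]
side blue 123 x -0.1110..-0.0831 y -0.0526 top z 0.0577
side yellow 124 x -0.0982..-0.0702 y 0.0537 top z 0.0568
top blue 102 x -0.1138..-0.0870 y -0.0539 top z 0.0610
top yellow 77 x -0.0952..-0.0742 y 0.0521 top z 0.0598
```

View pics/side2z.png

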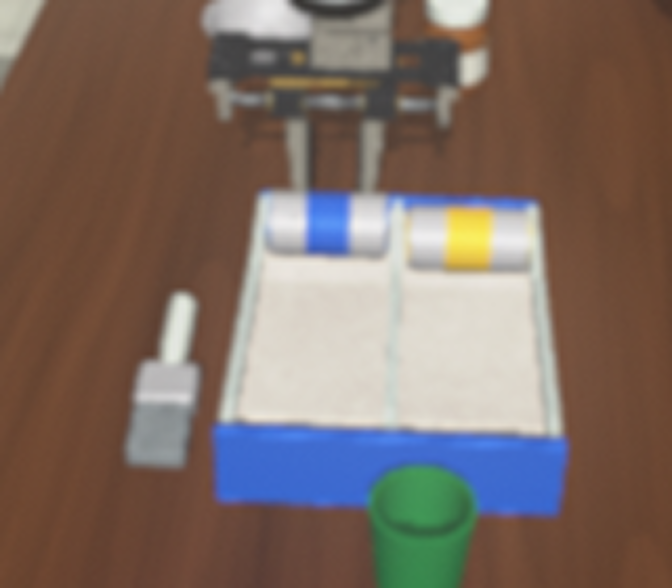

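View pics/top2z.png

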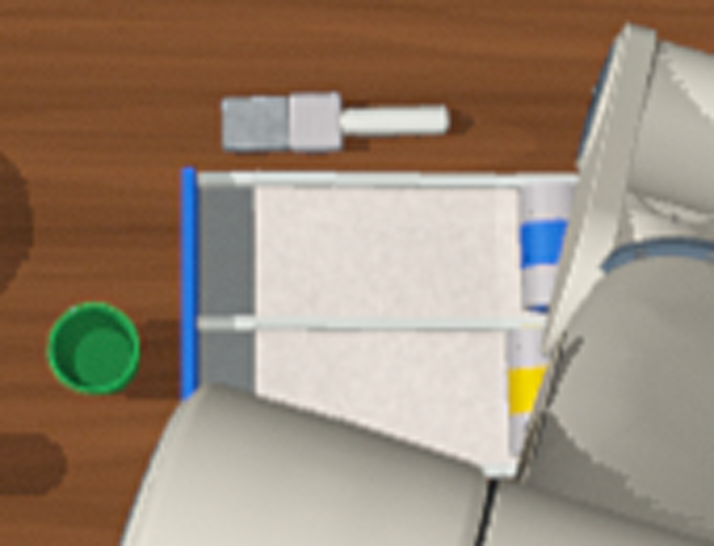

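Centre x ≈ −0.110 is confirmed. The fingertips sit on either side of the blue band, at zoomed (300, 190) and (370, 190). I'll start pushing slowly.

Call:
servo_tool(series=[[40,[3,0,3],0],[40,[6,0,4],0],[40,[9,0,4],0],[40,[12,0,4],0],[40,[15,0,4],0]])

```text
time: 4.25
eef_pos: [0.6004, -0.1542, 0.2117]
eef_rot: [0.691, 0.723, 0.0, 0.0]
wrist_force: [-0.3, 0.4, 0.1]
gripper_width: 0.399
```

Call:
servo_tool(series=[[40,[3,0,0],0],[40,[6,0,0],0],[40,[9,0,0],0],[40,[12,0,0],0],[40,[15,0,0],0]])

```text
time: 4.75
eef_pos: [0.5997, -0.1393, 0.2116]
eef_rot: [0.691, 0.722, -0.0, 0.0]
wrist_force: [-0.1, -0.6, -0.3]
gripper_width: 0.404
```

```bash
python3 look.py 3
```

```text
t 4.75 rack -0.1296 -0.0527 tip z 0.021600000000000008 F [-0.08 -0.56 -0.26] rot [ 0.6914  0.7225 -0.      0.    ]
side blue 132 x -0.1029..-0.0685 y -0.0537 top z 0.0576
side yellow 123 x -0.0967..-0.0702 y 0.0535 top z 0.0578
top blue 36 x -0.0802..-0.0712 y -0.0554 top z 0.0541
```

Call:
servo_tool(series=[[40,[3,0,0],0],[40,[6,0,0],0],[40,[9,0,0],0],[40,[12,0,0],0],[40,[15,0,0],0]])

```text
time: 5.35
eef_pos: [0.5991, -0.1243, 0.2115]
eef_rot: [0.691, 0.722, -0.0, -0.0]
wrist_force: [0.2, 0.8, 0.2]
gripper_width: 0.401
```

Call:
servo_tool(series=[[40,[3,0,0],0],[40,[6,0,0],0],[40,[9,0,0],0],[40,[12,0,-0.5],0],[40,[15,0,-1],0]])

```text
time: 5.85
eef_pos: [0.5985, -0.1094, 0.2127]
eef_rot: [0.691, 0.723, -0.0, 0.0]
wrist_force: [-0.0, -1.5, 1.8]
gripper_width: 0.399
```

```bash
python3 look.py 4
```

```text
t 5.85 rack -0.0997 -0.0526 tip z 0.022699999999999998 F [-0.01 -1.52  1.83] rot [ 6.914e-01  7.225e-01 -0.000e+00  2.000e-04]
side blue 127 x -0.0669..-0.0384 y -0.0524 top z 0.0582
side yellow 124 x -0.0970..-0.0704 y 0.0537 top z 0.0578
top blue 15 x -0.0466..-0.0411 y -0.0595 top z 0.0545
```

View pics/side4z.png

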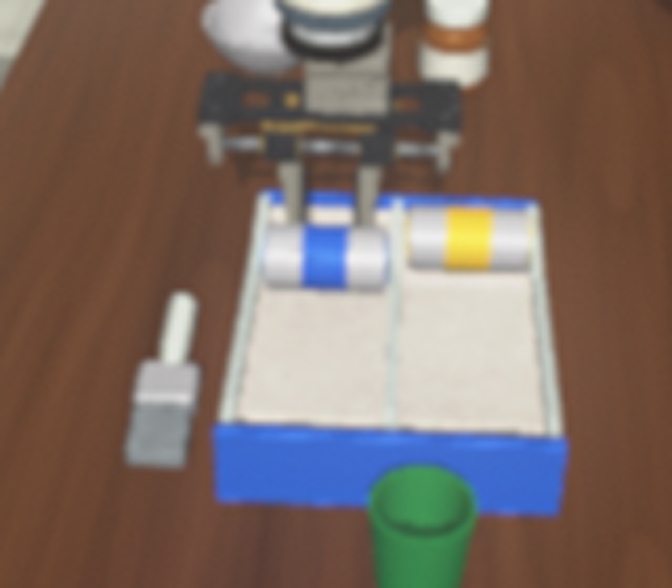

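The canister is square to the lane and in contact at the foot of the slope (band at zoomed (325, 257)). I'll carry on up the 7° slope.

Call:
servo_tool(series=[[40,[3,0,-0.4],0],[40,[6,0,-0.8],0],[40,[9,0,-1.2],0],[40,[12,0,-1.6],0],[40,[16,0,-2],0]])

```text
time: 6.45
eef_pos: [0.5977, -0.0934, 0.2146]
eef_rot: [0.691, 0.722, 0.0, 0.0]
wrist_force: [-0.8, -0.3, -0.4]
gripper_width: 0.4
```

Call:
servo_tool(series=[[40,[4,0,-0.5],0],[40,[8,0,-1],0],[40,[12,0,-1.5],0],[40,[16,0,-2],0],[40,[20,0,-2.5],0]])

```text
time: 6.95
eef_pos: [0.5968, -0.0733, 0.2171]
eef_rot: [0.691, 0.722, -0.0, 0.0]
wrist_force: [0.3, -1.9, 0.3]
gripper_width: 0.398
```

Call:
servo_tool(series=[[40,[4,0,-0.5],0],[40,[8,0,-1],0],[40,[12,0,-1.5],0],[40,[16,0,-2],0],[40,[20,0,-2.5],0]])

```text
time: 7.45
eef_pos: [0.5959, -0.0533, 0.2196]
eef_rot: [0.691, 0.722, -0.0, -0.0]
wrist_force: [-0.0, -1.0, 0.7]
gripper_width: 0.404
```

```bash
python3 look.py 5
```

```text
t 7.45 rack -0.0435 -0.0522 tip z 0.029599999999999987 F [-0.02 -0.97  0.73] rot [ 0.6914  0.7225 -0.     -0.    ]
side blue 146 x -0.0101..0.0180 y -0.0523 top z 0.0649
side yellow 124 x -0.0969..-0.0702 y 0.0534 top z 0.0577
```

View pics/side5z.png

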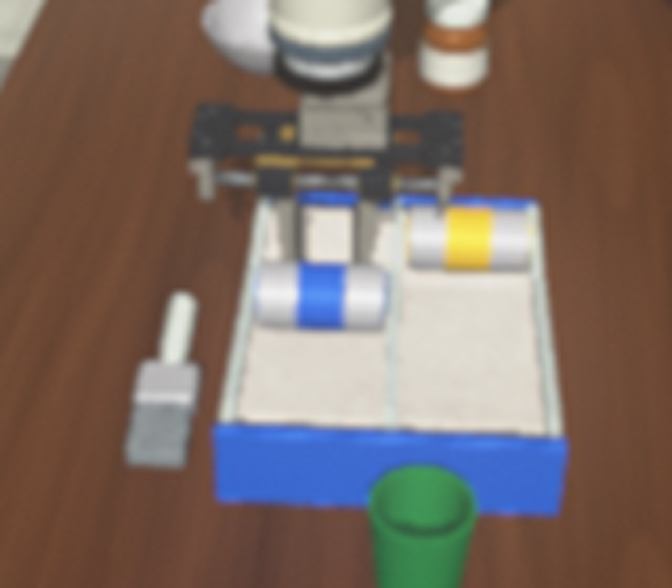

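The canister is still square and touching the fingers (band at zoomed (322, 297)), and the yellow one hasn't moved.

Call:
servo_tool(series=[[40,[4,0,-0.5],0],[40,[8,0,-1],0],[40,[12,0,-1.5],0],[40,[16,0,-2],0],[40,[20,0,-2.5],0]])

```text
time: 8.05
eef_pos: [0.595, -0.0333, 0.2221]
eef_rot: [0.691, 0.722, -0.0, -0.0]
wrist_force: [0.2, -2.2, -0.0]
gripper_width: 0.399
```

Call:
servo_tool(series=[[40,[4,0,-0.5],0],[40,[8,0,-1],0],[40,[12,0,-1.5],0],[40,[16,0,-2],0],[40,[20,0,-2.5],0]])

```text
time: 8.55
eef_pos: [0.5942, -0.0133, 0.2246]
eef_rot: [0.691, 0.722, -0.0, -0.0]
wrist_force: [-0.9, -1.3, 0.4]
gripper_width: 0.4
```

Call:
servo_tool(series=[[40,[4,0,-0.5],0],[40,[8,0,-1],0],[40,[12,0,-1.5],0],[40,[16,0,-2],0],[40,[20,0,-2.5],0]])

```text
time: 9.05
eef_pos: [0.5933, 0.0066, 0.2271]
eef_rot: [0.691, 0.722, -0.0, -0.0]
wrist_force: [0.3, -0.8, 1.0]
gripper_width: 0.398
```

Call:
servo_tool(series=[[40,[4,0,-0.5],0],[40,[8,0,-1],0],[40,[12,0,-1.5],0],[40,[16,0,-2],0],[40,[20,0,-2.5],0]])

```text
time: 9.55
eef_pos: [0.5924, 0.0266, 0.2296]
eef_rot: [0.691, 0.722, -0.0, -0.0]
wrist_force: [0.1, -1.6, 1.3]
gripper_width: 0.4
```

```bash
python3 look.py 6
```

```text
t 9.55 rack 0.0365 -0.0517 tip z 0.039599999999999996 F [ 0.06 -1.58  1.26] rot [ 0.6914  0.7225 -0.     -0.    ]
side blue 169 x 0.0689..0.0980 y -0.0528 top z 0.0752
side yellow 88 x -0.0940..-0.0701 y 0.0579 top z 0.0577
top blue 26 x 0.0719..0.0880 y -0.0600 top z 0.0780
top yellow 156 x -0.1201..-0.0745 y 0.0528 top z 0.0607
```

View pics/side6z.png

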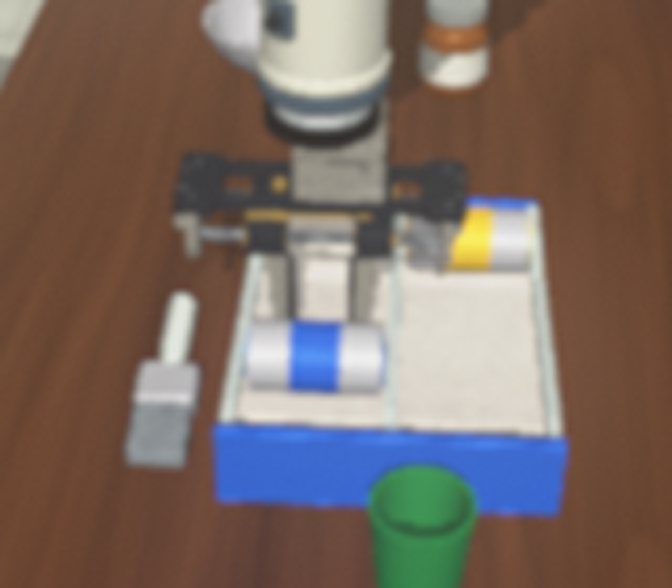

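Centre x ≈ 0.07, still square (band at zoomed (315, 357)). I'll slow down for the crest.

Call:
servo_tool(series=[[40,[4,0,-0.5],0],[40,[7,0,-0.8],0],[40,[10,0,-1.2],0],[40,[13,0,-1.6],0],[40,[16,0,-2],0]])

```text
time: 10.15
eef_pos: [0.5917, 0.0425, 0.2316]
eef_rot: [0.691, 0.722, 0.0, 0.0]
wrist_force: [0.3, -1.6, 0.3]
gripper_width: 0.398
```

Call:
servo_tool(series=[[40,[3,0,-0.4],0],[40,[6,0,-0.7],0],[40,[9,0,-1],0],[40,[12,0,-1.2],0],[40,[15,0,-1.2],0]])

```text
time: 10.65
eef_pos: [0.5911, 0.0576, 0.2328]
eef_rot: [0.691, 0.722, 0.0, 0.0]
wrist_force: [0.4, -1.6, 0.4]
gripper_width: 0.402
```

Call:
servo_tool(series=[[40,[3,0,0],0],[40,[6,0,0],0],[40,[8,0,0],0],[40,[10,0,0],0],[40,[12,0,0],0]])

```text
time: 11.15
eef_pos: [0.5905, 0.0695, 0.2327]
eef_rot: [0.691, 0.722, -0.0, -0.0]
wrist_force: [0.0, 0.8, -0.1]
gripper_width: 0.4
```

```bash
python3 look.py 7
```

```text
t 11.15 rack 0.0794 -0.0515 tip z 0.04269999999999999 F [ 0.04  0.82 -0.15] rot [ 6.914e-01  7.225e-01 -0.000e+00 -1.000e-04]
side blue 165 x 0.1152..0.1440 y -0.0528 top z 0.0788
side yellow 59 x -0.0956..-0.0708 y 0.0626 top z 0.0578
top blue 34 x 0.1182..0.1365 y -0.0576 top z 0.0818
top yellow 172 x -0.1193..-0.0746 y 0.0533 top z 0.0607
```

View pics/side7z.png

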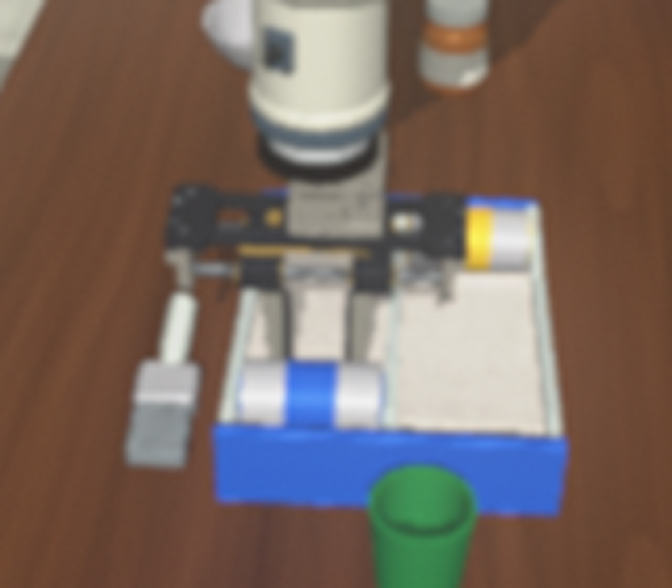

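It is over the crest. I'll follow gently to make sure it seats, then look.

Call:
servo_tool(series=[[40,[2,0,0],0],[40,[4,0,0],0],[40,[6,0,0],0],[40,[8,0,0],0],[40,[10,0,0],0]])

```text
time: 11.75
eef_pos: [0.5901, 0.0795, 0.2328]
eef_rot: [0.691, 0.722, 0.0, 0.0]
wrist_force: [-0.1, -0.4, -0.9]
gripper_width: 0.398
```

Call:
servo_tool(series=[[40,[0,0,0],0],[40,[0,0,0],0],[40,[-4,0,0],0],[40,[-9,0,0],0],[40,[-15,0,0],0]])

```text
time: 12.25
eef_pos: [0.5908, 0.0637, 0.2327]
eef_rot: [0.691, 0.722, -0.0, 0.0]
wrist_force: [0.2, 1.4, 1.1]
gripper_width: 0.399
```

Call:
servo_tool(series=[[40,[-8,0,-10],0],[40,[-15,0,-40],0],[40,[-15,0,-80],0],[40,[-15,0,-120],0],[40,[-15,0,-160],0]])

```text
time: 12.75
eef_pos: [0.5911, 0.0485, 0.3951]
eef_rot: [0.692, 0.722, 0.0, 0.0]
wrist_force: [0.8, 0.3, -0.8]
gripper_width: 0.399
```

Call:
servo_tool(series=[[40,[-40,0,-30],0],[40,[-80,0,-40],0],[40,[-120,0,-40],0],[40,[-160,0,-40],0],[40,[-160,0,-40],0]])

```text
time: 13.25
eef_pos: [0.598, -0.115, 0.4338]
eef_rot: [0.693, 0.721, -0.0, 0.001]
wrist_force: [-0.4, -0.1, 0.2]
gripper_width: 0.399
```

```bash
sed -i 's/<.145)/<.151)/' look.py; python3 look.py 8
python3 - <<'E'
from workcell import optics
from h import *
# full-canister fit and loose-object comparison vs start
R0=np.array([.5421,-.0118]);e=np.array([-.0384,.9993]);l=np.array([-e[1],e[0]])
from scipy.optimize import least_squares
for n in("side","top"):
    c=optics.read_camera(n);P=cloud(c);hsv=cv2.cvtColor(c["pixels"],cv2.COLOR_RGB2HSV)
    dx=(P[...,:2]-R0)@e; dy=(P[...,:2]-R0)@l
    m=(abs(dy+.053)<.047)&(dx>.1)&(dx<.149)&(P[...,2]>.058)&(P[...,2]<.09)&~((dx>.14)&(P[...,2]<.065))
    q=np.c_[dx[m],dy[m],P[...,2][m]]
    r=least_squares(lambda p:np.hypot(q[:,0]-p[0]-p[1]*(q[:,1]+.053),q[:,2]-p[2])-.025,[.127,0,.05],loss="soft_l1",f_scale=.002)
    print(n,len(q),"fit x,yaw,z",r.x.round(4),np.sqrt(np.mean(r.fun**2)).round(4))
E
```

```text
t 13.25 rack -0.1053 -0.0519 tip z 0.24380000000000002 F [-0.39 -0.05  0.18] rot [ 6.928e-01  7.211e-01 -2.000e-04  1.000e-03]
side blue 118 x 0.1246..0.1499 y -0.0526 top z 0.0757
side yellow 122 x -0.0964..-0.0711 y 0.0538 top z 0.0574
top blue 170 x 0.1036..0.1491 y -0.0514 top z 0.0773
side 319 fit x,yaw,z [0.1279 0.0026 0.0493] 0.0015
top 426 fit x,yaw,z [0.1269 0.0153 0.0503] 0.0029
```

View pics/side8z.png

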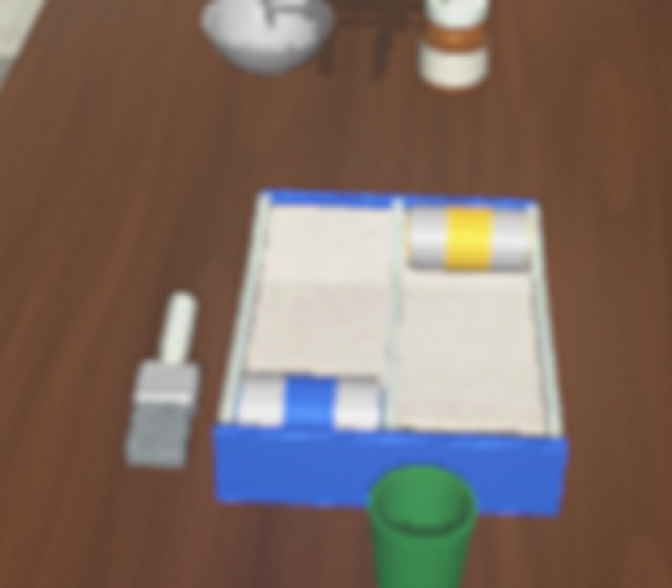

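View pics/top8z.png

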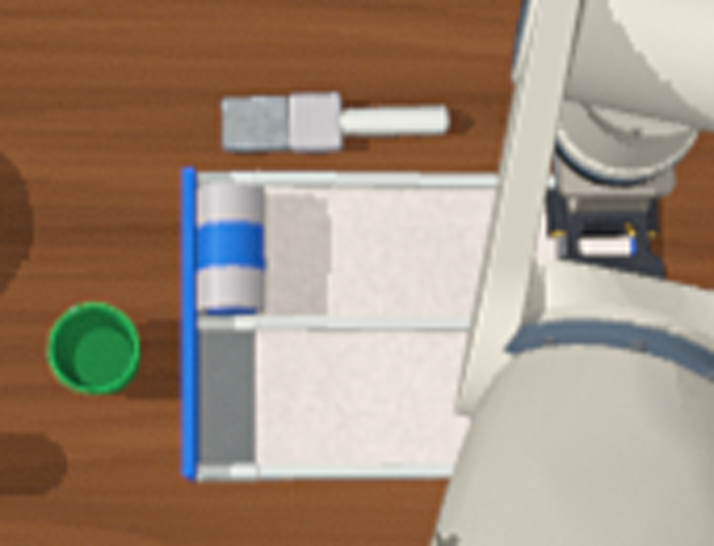

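The canister is seated against the stop and square to the lane (side view (310, 400), top view (230, 245), both zoomed). The yellow canister, cup and brush are where they started, and the arm is clear.

```bash
python3 -c "
from workcell import manip
print(manip.finish_job())"
```

```text
the job is handed in; nothing more can be done
None
```

I pushed the blue canister up its lane with two fingertips at about 30–40 mm/s. It went over the crest and into its seat against the blue stop. I then backed the arm off, lifted it clear and handed the job in at about 13.4 s.

- **Seat:** the last fits put the canister's centre at rack x 0.128 m, z 0.049 m (side camera) and x 0.127 m, z 0.050 m (top camera). The target is x 0.127, z 0.050.
- **Angle:** the axis is within about 0.015 rad of straight across the lane. The two cameras differed slightly, at 0.003 and 0.015 rad.
- **Other objects:** in the last side view the yellow canister measured the same as before the push. The cup and brush looked unmoved in both views. I did not measure the jug, tub, bowl or jar again, but the arm kept clear of them.
- **Forces:** the wrist force stayed at about 3 N or less in every reading.

No check failed. I did not measure the canister's speed or finger contact continuously during the push. The wrist-force readings and pictures were consistent with it staying against the fingers up to the crest.

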